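# Zero a length gauge and click its ratchet on four

## Task

On the sampling bench's length gauge, squeeze the red trigger until the ratchet lever has sprung all the way back to its zero stop, then let the trigger spring out again. Then take the lever's blue knob and advance it exactly four clicks (counter-clockwise seen from above), counting them by feel, and stop before the fifth. Finish while still holding the knob firmly there with the gripper; do not let go, and leave the mug, jar and bottle standing where they are.

Things in the scene. Friction and masses are not known exactly. Their poses are not given: they have to be found in the camera images.
- gauge: Grey base plate 240 x 270 x 12 mm, fixed to the bench, placed and turned differently each time. Origin: centre of its underside, z up, -x side roughly towards the robot. Offsets elsewhere are mm in this frame. Tallest parts besides post, trigger and knob: ratchet hub (height 62) and two pawl guides (y 24, height 56). An orange fence on a ticked strip (x 70 to 114) follows the lever, 7.5 mm a click.
- ratchet_axis (a point): On the vertical axis of the steel ratchet wheel and its lever, height 50 mm (wheel's top); gauge (0, -45). Wheel radius 50 mm.
- grip_post (a point): Centre of the fixed black grip post at squeezing height, 105 mm; gauge (0, 76). The post is 22 mm in gauge x, 16 mm in y, its top 130 mm high. It does not give. The red trigger stands beside it, on the ratchet wheel's side (gauge -y).
- trigger_pad (a point): On the red trigger's centreline where it is squeezed, height 105 mm. A bar 20 mm wide (gauge x), 8 mm thick, top 123 mm high, hinged at its foot at gauge (0, 62), height 10 mm. At rest it leans 0.2 rad away from the post: 45 mm over trigger and post at the pad; fully squeezed it is upright (centreline at gauge y 62), 26 mm over both. It gives only towards gauge +y.
- trigger (a joint): Trigger angle, rad: 0 out at rest, 0.2 fully squeezed. Full squeeze takes about 8 N at the pad. When squeezed home the pawl is clear of the wheel and the lever springs back to zero in about 2 s, if the trigger is kept squeezed. Let go, it springs out by itself.
- lever: The ratchet lever with its steel wheel and knob, one rigid part turning about the ratchet axis; origin on that axis, 40 mm above the bench. A flat arm 18 mm wide (top at height 58 mm) carries an upright blue round knob 90 mm from the axis.
- knob_mid (a point): On the axis of the upright blue round knob at the end of the lever's arm, 85 mm above the bench: where to hold it. The knob is 22 mm across and spans heights 58 to 104 mm.
- ratchet (a joint): Lever angle, rad: 0 at the zero stop, growing counter-clockwise from above, 1.58 at most. The arm points at angle - 2.7 rad from gauge +x. Click k drops at about 0.25 k - 0.05; the pawl then holds the lever at 0.25 k; six clicks. Starts on a click from 1 to 5. A spring pulls back with 1 to 2 N at the knob; before each click the push rises to about 5 to 8 N and falls to nothing as it clicks.
- mug: Black mug, 76 mm across, 92 mm tall, with a handle; origin under its centre. Stands beside the gauge; leave alone.
- jar: Clear jar with white lid, 72 mm across, 85 mm tall; origin under its centre. Stands behind the gauge; leave alone.
- bottle: Clear bottle with red cap, 64 mm across, 190 mm tall; origin under its centre. Stands beside the gauge on the grip's side; leave alone.

How it is judged:
On the way, in this order (a step that is already met when the one before it is completed fails the run):
1. the trigger is squeezed home and the lever is back at its zero stop (value of joint trigger above 0.15 rad and value of joint ratchet below 0.04 rad), for 0.1 s.
2. the trigger is let go with the lever still at zero (value of joint trigger below 0.05 rad and value of joint ratchet below 0.1 rad), for 0.1 s.
3. the lever is on its fourth click, the knob held (value of joint ratchet between 0.945 and 1.18 rad and value of joint trigger below 0.05 rad and contact force between the fingers and lever above 1 N), for 0.3 s.
At the end, for the whole second after the job is handed in: The lever is past its fourth click and short of the fifth (lever angle 0.945 to 1.18 rad) and still, the trigger is out (under 0.05 rad), the fingers press on the lever with more than 1 N, and the mug, jar and bottle stand upright (all of step 3 and velocity of joint ratchet between -0.1 and 0.1 rad/s and angle between each of mug, jar, bottle's own z axis and vertical below 0.15 rad); the arm keeps its last pose, push and grip.
It fails at once if the mug, jar or bottle is shifted by more than 25 mm (distance of any of mug, jar, bottle from where it was at the start of the episode above 0.025 m).
It also fails if it takes over 62 s, if anything falls off the work surface, if the arm or the gripper's body presses on something with over 40 N, if the wrist force passes 120 N, or if a joint passes its speed limit or range.

## Robot

A 6-joint arm with a two-finger parallel gripper is mounted at the origin on the work surface. World frame = base frame: x ahead of the robot, y to its left, z up, the work surface at z = 0. Lengths are in m, angles in rad, forces in N, time in s.
With the tool pointing down it reaches from about 0.275 to 0.825 m from the base axis. Payload 5.2 kg.
Tool frame: the origin (TCP) lies on the mounting face of the last link; the fingertips stand 186 mm ahead of it and the grasp point (between the pads) lies 167 mm ahead of it (r.tip_extent is the z of the fingertips in the tool frame, in m); z points along the fingers, y is the direction in which the jaws open and shut (so a half turn about z gives the same grasp; the last joint's range is limited). The gripper opens to 93 mm and grips with 3 to 60 N. Pads are 15 mm wide; open, the fingers measure 128 mm over their backs; the gripper's body (75 mm by 188 mm) begins 65 mm behind the grasp point.
Start: joints at [-1.526, 0.259, 1.535, -0, 1.348, -0.203], TCP at [0.135, -0.533, 0.405] pointing down, gripper open.
Joint ranges: [-3.14, 3.14], [-0.91, 2.08], [0.19, 2.58], [-1.22, 4.36], [0.22, 2.71], [-3.12, 3.12]. Speed limits (rad/s): [2.57, 2.57, 3.14, 3.14, 3.14, 3.14].

## Interface

Orientations are given as a unit quaternion [w, x, y, z].
In Python, from workcell import r, move_gripper, solve_ik, cams, job, current_clock, current_q, current_dq, current_joint_efforts, current_position, current_eef_rot, current_force, current_ft_torque, current_opening gives the robot as it stands. Calls block until the motion is done:
- r.reach(position, orientation): joint-space move of the TCP to a pose.
- r.servo_line(position, ori=None, max_speed=0.15): straight line of the TCP; ori=None keeps the orientation; max_speed is the mean speed in m/s.
- r.set_joints(angles): joint-space move.
- move_gripper(opening, force=None): opening from 0.0 (shut) to 1.0 (fully open); force is the grip in N (None keeps the last); returns when the fingers have stopped.
- r.hold(seconds).
- solve_ik(position, orientation): joint angles nearest the present ones, or None.
- cams.read_camera(name): name is "scene" or "top" or "wrist"; returns a dict with "img" (480x640x3 uint8, red, green, blue), "intrinsics" (3x3 intrinsics, pixels), "R" (3x3) and "t" (3): a world point X has camera coordinates R X + t; the wrist camera has in their place "hand_eye" (4x4, takes a point from camera to tool coordinates, whose origin is the TCP and whose axes are the flange's). Camera axes: x right, y down, z forward; pixel columns grow to the right and rows downward; lengths in m; the calibration is good to about 2 mm. A picture is of the moment at which its call begins: read the wrist's pose just before it. There is no depth.
A pose or a line that the arm cannot do raises r.PlanningError and nothing moves.
- job.close_job(): hands the job in, once; it reports no verdict.
Readings, each from a call of its own:
- current_clock(): time.
- current_q(): joint angles.
- current_dq(): joint speeds.
- current_joint_efforts(): joint torques, N m.
- current_position(): TCP position.
- current_eef_rot(): TCP orientation.
- current_force(): force on the tool from outside, world axes, zero at the start.
- current_ft_torque(): the same for the moment, N m.
- current_opening(): opening from 0.0 (shut) to 1.0 (fully open).
Only numpy, scipy, OpenCV 4.12 (cv2) and the standard library are available. Lean on these libraries where they do the work, as an engineer would, in place of code of your own. Each camera call takes 0.05 s, during which the arm holds its last target. There are 200 camera calls.

## Working session

There is one attempt and no reset: what is moved stays moved. The work goes in short steps, each a Python script; the robot and the scene stay as the last script left them, time stands still between calls to the robot, and variables do not carry over. Pictures are saved under pics/ and viewed, about 8 in all and at most 12, crops included, and the job is handed in when it is done.

```bash
mkdir -p pics; ls
python3 - <<'E'
from workcell import *
import cv2,numpy as np
for n in("top","scene"):
    c=cams.read_camera(n); cv2.imwrite(f"pics/{n}0.png",c["img"][:,:,::-1]); np.savez(f"{n}0.npz",**{k:v for k,v in c.items()})
    print(n,c["intrinsics"],c["R"],c["t"])
print(current_clock(),current_eef_rot(),current_force(), r.tip_extent)
print(cams.read_camera("wrist")["hand_eye"])
E
```

```text
pics
top [[597.33890261   0.         323.27695116]
 [  0.         597.33890261 232.63888747]
 [  0.           0.           1.        ]] [[ 0.02477009 -0.99968093  0.0049473 ]
 [-0.99506179 -0.02513084 -0.09602335]
 [ 0.09611704 -0.00254436 -0.99536679]] [0.0475376  0.62887791 1.23073706]
scene [[492.33790534   0.         319.12426503]
 [  0.         492.33790534 237.29718542]
 [  0.           0.           1.        ]] [[ 0.31410012  0.94936034 -0.00748751]
 [ 0.79576642 -0.26756775 -0.54328934]
 [-0.51778077  0.16468893 -0.83951214]] [-0.24072534 -0.43935496  1.60016133]
0.1 [-8.13386234e-04  9.92332135e-01  1.23597201e-01  5.71755155e-05] [-0.24204365  0.11141212  0.63102634] 0.1861
[[ 4.34941208e-04 -9.53444576e-01 -3.01567989e-01  8.36254180e-02]
 [ 9.99999540e-01  1.56910351e-04  9.46173648e-04 -6.41694454e-04]
 [-8.54804993e-04 -3.01568262e-01  9.53444205e-01  2.12604121e-02]
 [ 0.00000000e+00  0.00000000e+00  0.00000000e+00  1.00000000e+00]]
```

View pics/top0.png

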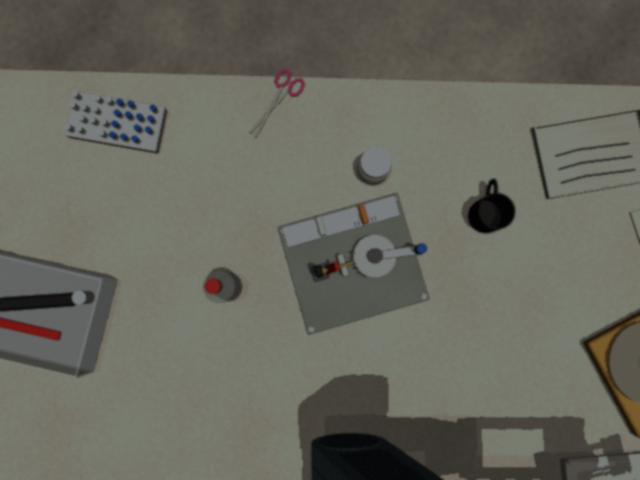

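View pics/scene0.png

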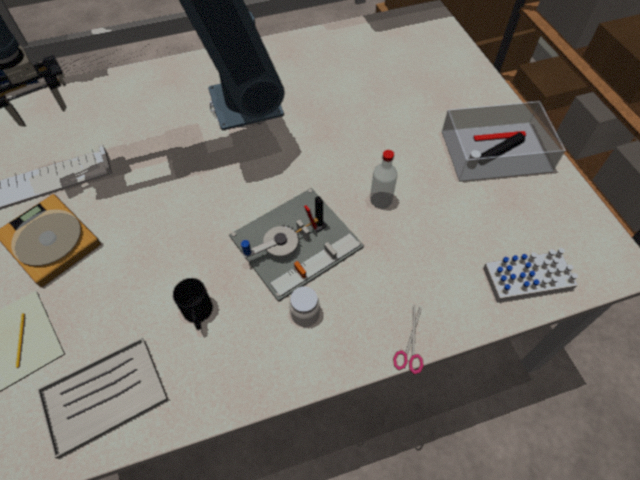

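The top view shows the plate with corners near (279,228), (398,194), (428,297) and (308,333), the knob at (421,248), the wheel at (375,256) and the post at (318,270). The bottle is at (222,287), the mug at (490,212) and the jar at (375,165). I'll enlarge the plate area.

```bash
cat > h.py <<'E'
import numpy as np,cv2
from scipy.spatial.transform import Rotation as Ro
def ray(c,u,z):
    """world point at height z seen at pixel u"""
    K,R,t=c["intrinsics"],c["R"],c["t"]
    d=R.T@np.linalg.solve(K,[u[0],u[1],1]); o=-R.T@t
    return o+d*(z-o[2])/d[2]
def proj(c,X):
    p=c["intrinsics"]@(c["R"]@np.asarray(X)+c["t"]); return p[:2]/p[2]
E
python3 - <<'E'
from h import *
c=dict(np.load("top0.npz"))
im=c["img"][185:345,265:440,::-1]; cv2.imwrite("pics/top_crop.png",cv2.resize(im,None,fx=3.7,fy=3.7,interpolation=cv2.INTER_CUBIC))
px=[(279,228),(398,194),(428,297),(308,333)]
P=np.array([ray(c,p,.012)[:2] for p in px]); g=np.array([(120,135),(120,-135),(-120,-135),(-120,135)])/1e3
ctr=P.mean(0); A=P-ctr
yaw=np.arctan2((g[:,0]*A[:,1]-g[:,1]*A[:,0]).sum(),(g*A).sum())
print(P,ctr,yaw,[np.linalg.norm(P[i]-P[i-1]) for i in range(4)])
Rz=Ro.from_euler('z',yaw).as_matrix()
for n,X in dict(axis=(0,-45,62),post=(0,76,130)).items(): print(n,proj(c,Rz@np.array(X)/1e3+[*ctr,0]))
k=Rz.T@(ray(c,(421,248),.1)-[*ctr,.0]); print("knob g",k,np.linalg.norm(k[:2]-[0,-.045]),np.arctan2(k[1]+.045,k[0])+2.7)
for n,p,z in(("mug",(490,212),.092),("jar",(376,162),.085),("bot",(213,286),.19)):print(n,ray(c,p,z))
E
```

```text
[[ 0.63683024  0.15827047]
 [ 0.71698463 -0.09578774]
 [ 0.49774156 -0.16225926]
 [ 0.41606117  0.09011913]] [ 0.5669044  -0.00241435] 0.3039122411754325 [np.float64(0.23104888399707477), np.float64(0.2664025149604122), np.float64(0.2290982004048117), np.float64(0.265266921361184)]
axis [375.72797784 255.34372485]
post [318.91612958 270.52555696]
knob g [-0.01193715 -0.13179745  0.1       ] 0.08761445136891932 0.9925322491569295
mug [ 0.6718019  -0.27162024  0.092     ]
jar [ 0.76983943 -0.0406872   0.085     ]
bot [0.50919252 0.26238303 0.19      ]
```

View pics/top_crop.png

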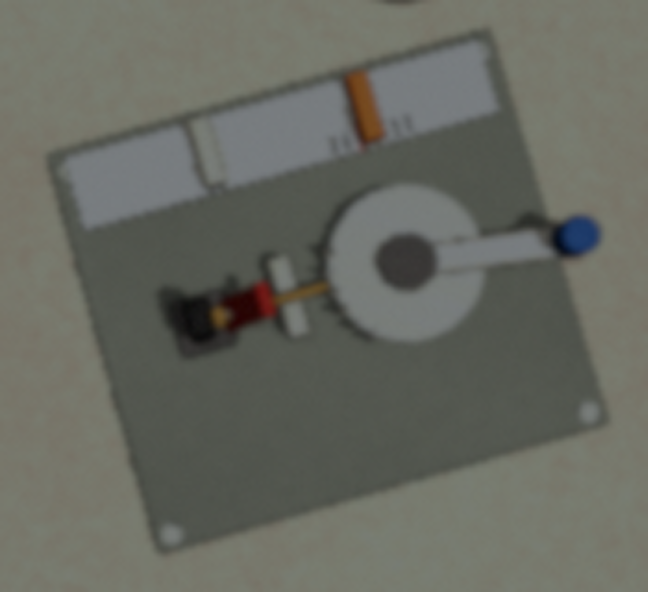

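The plate fits 240 x 270 mm to within 4 %, the lever is at about click 4 (0.99 rad), and the overlays match. I'll move above the gauge for one close look.

```bash
cat >> h.py <<'E'
def quat(phi): return [0,np.cos(phi/2),np.sin(phi/2),0]
def wristcam(name):
    from workcell import cams,current_position,current_eef_rot
    p=np.array(current_position()); q=current_eef_rot(); c=cams.read_camera("wrist")
    T=np.eye(4); T[:3,:3]=Ro.from_quat([*q[1:],q[0]]).as_matrix(); T[:3,3]=p
    W=np.linalg.inv(T@c["hand_eye"]); o=dict(img=c["img"],intrinsics=c["intrinsics"],R=W[:3,:3],t=W[:3,3])
    cv2.imwrite(f"pics/{name}.png",c["img"][:,:,::-1]); np.savez(f"{name}.npz",**o); return o
class G:
    def __init__(s,ctr,yaw): s.c=np.array([*ctr,0]); s.yaw=yaw; s.R=Ro.from_euler('z',yaw).as_matrix()
    def w(s,x,y,z): return s.R@np.array([x,y,z])/1e3+s.c
    def inv(s,P): return s.R.T@(np.asarray(P)-s.c)*1e3
E
python3 - <<'E'
from h import *; from workcell import *
g=G((.5669,-.0024),.304)
r.reach(g.w(0,20,430),quat(g.yaw)); c=wristcam("w1")
print(current_clock(),current_q(),current_force(),c["intrinsics"][0])
for n,X in dict(axis=(0,-45,62),post=(0,76,130),c1=(120,135,12),c2=(120,-135,12),c3=(-120,-135,12),c4=(-120,135,12)).items(): print(n,proj(c,g.w(*X)))
E
```

```text
2.6667 [-1.70595440e-01  2.63483657e-01  1.46650442e+00 -2.10099265e-04
  1.41165810e+00  1.09764368e+00] [0.36536198 0.52810685 0.35360277] [389.26443103   0.         321.40646434]
axis [391.90605007 210.89215956]
post [245.78103924 232.39339479]
c1 [198.6898455   74.61894379]
c2 [484.92899237  74.40229001]
c3 [458.16201106 303.98313533]
c4 [219.08263103 304.26920989]
```

View pics/w1.png

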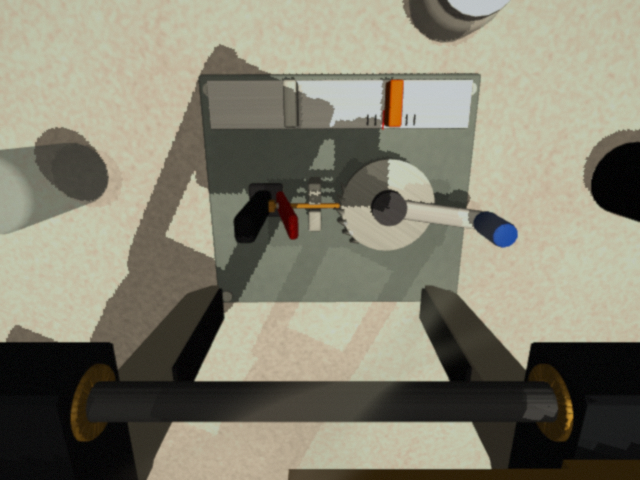

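The close view shows corners at (201,75), (480,75), (461,300) and (218,301), the hub top at (389,208) and the knob top at (505,235). The predictions match within 4 px. I'll refit the pose, then squeeze.

Run:
```python
from h import *; from scipy.optimize import least_squares
c=dict(np.load("w1.npz")); t=dict(np.load("top0.npz"))
X=[(120,135,12),(120,-135,12),(-120,-135,12),(-120,135,12),(0,-45,62)]
uw=[(201,75),(480,75),(461,300),(218,301),(389,208)]; ut=[(279,228),(398,194),(428.5,298.5),(308.5,333),(375,256)]
def f(p,cs=((c,uw),(t,ut))):
    g=G(p[:2],p[2]); return np.concatenate([proj(k,g.w(*x))-u for k,U in cs for x,u in zip(X,U)])
for cs in (((c,uw),),((t,ut),),((c,uw),(t,ut))):
    s=least_squares(f,[.567,-.002,.304],args=(cs,)); print(s.x,np.round(s.fun,1))
g=G(s.x[:2],s.x[2]); print("knob",g.inv(ray(c,(505,235),.104)),"post top",proj(c,g.w(0,76,130)),"trig",proj(c,g.w(0,39.5,123)))
```

```text
[ 0.56793    -0.00114942  0.30861568] [-3.9 -1.2  3.7 -2.9 -2.9  2.4  0.7  2.7  2.   1.2]
[ 0.56614656 -0.00250666  0.30172479] [-1.7 -1.8  0.  -1.8  1.7  1.4 -0.9  2.2  0.8 -0.2]
[ 0.56760774 -0.00139888  0.30736571] [-3.6 -1.   3.9 -2.2 -3.   2.8  0.7  2.9  2.2  1.7 -2.4 -2.1 -0.9 -2.7
  1.4  0.3 -1.   1.8  0.2 -1.1]
knob [ -11.66658404 -131.61220752  104.        ] post top [244.72850244 231.47155886] trig [294.23272277 228.65602849]
```

```bash
cat >> h.py <<'E'
g=G((.5674,-.0016),.306)
E
python3 - <<'E'
from h import *; from workcell import *
Q=quat(g.yaw)
r.reach(g.w(0,72,372),Q); move_gripper(1.0,20)
r.servo_line(g.w(0,72,272),Q,.1); f0=np.array(current_force())
print("down",current_clock(),f0,g.inv(current_position()))
move_gripper(.1,20); print("open mm",current_opening()*93,"dF gauge",g.R.T@(np.array(current_force())-f0))
r.hold(2.5); wristcam("w2"); print(current_clock(),current_opening()*93,g.inv(current_position()))
E
```

```text
down 4.4417 [ 0.69684958 -0.20999983  0.32754645] [  0.30501356  71.87906689 272.63539744]
open mm 25.290548081072753 dF gauge [-0.20966611  3.55505216  5.24663128]
8.0583 25.385818361225972 [  0.61131794  72.34900452 273.08178884]
```

View pics/w2.png

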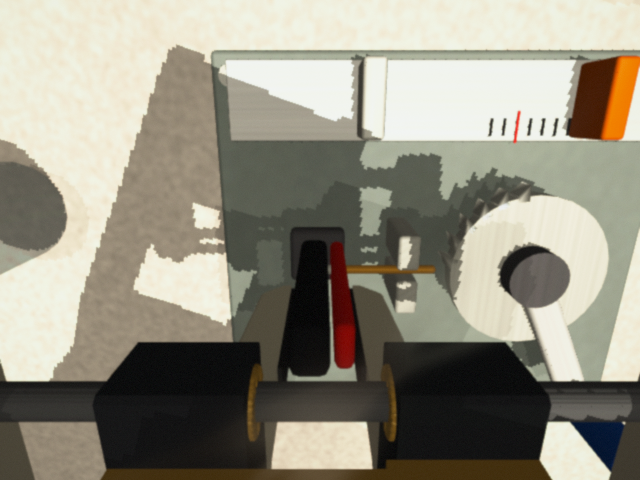

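The squeeze is home at 25.4 mm over both parts. The arm now points toward the robot at the zero stop and the fence is at the far end of its strip. I'll release and go above the knob's zero position.

```bash
cat >> h.py <<'E'
def kn(th,z=252,rad=90):
    a=th-2.7; return g.w(rad*np.cos(a),-45+rad*np.sin(a),z), quat(g.yaw+a+np.pi)
E
python3 - <<'E'
from h import *; from workcell import *
Q=quat(g.yaw)
move_gripper(1.0,20); r.hold(.4); r.servo_line(g.w(0,72,380),Q,.12)
p,q=kn(0,380); r.reach(p,q); r.hold(.2); c=wristcam("w3")
print(current_clock(),current_opening(),current_q(),"knob top",proj(c,kn(0,104)[0]),"trig top",proj(c,g.w(0,39.5,123)),"hub",proj(c,g.w(0,-45,62)))
E
```

```text
11.6917 1.0003521829640905 [-4.12589915e-01  2.33575127e-01  1.63091212e+00  1.97362170e-04
  1.27727636e+00  4.09042152e-01] knob top [323.73380663 244.58251048] trig top [184.61384038  35.92912943] hub [323.8400848  108.01493819]
```

View pics/w3.png

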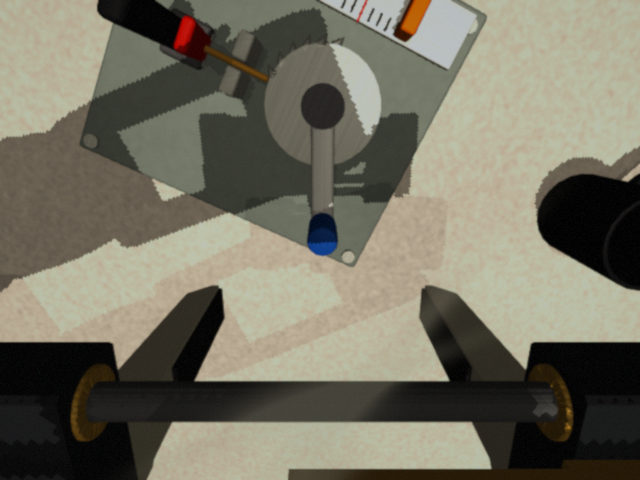

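The knob top is at (322,241) against a prediction of (324,245), the lever is at zero, and the trigger is sprung out. I'll grip the knob and advance through the first click while logging the push.

```bash
cat > adv.py <<'E'
from h import *; from workcell import *
def ft():
    p=g.inv(current_position()); a=np.arctan2(p[1]+45,p[0]); f=g.R.T@np.array(current_force())
    return a+2.7,-f[0]*np.sin(a)+f[1]*np.cos(a),f[0]*np.cos(a)+f[1]*np.sin(a)
def adv(a,b,n):
    for th in np.linspace(a,b,n+1)[1:]:
        p,q=kn(th); r.servo_line(p,q,.03); print("%.3f th %.3f Ft %.1f Fr %.1f"%(th,*ft()))
    print(current_clock(),current_opening()*93)
E
python3 - <<'E'
from adv import *
p,q=kn(0); r.servo_line(p,q,.12); print(current_force(),ft())
move_gripper(.05,35); print("grip mm",current_opening()*93,ft())
adv(0,.3,15)
E
```

```text
[-0.95731752 -1.27820704 -0.65820614] (np.float64(0.0035810475036570644), np.float64(0.28086019593505207), np.float64(1.5720647659603753))
grip mm 21.574510402849622 (np.float64(-0.0012411553301201472), np.float64(-0.9626396605585151), np.float64(-0.7724400675527217))
0.020 th 0.019 Ft -0.1 Fr 0.5
0.040 th 0.039 Ft -1.6 Fr 0.3
0.060 th 0.060 Ft -1.6 Fr 0.0
0.080 th 0.078 Ft -2.7 Fr -0.4
0.100 th 0.099 Ft -3.1 Fr -0.2
0.120 th 0.119 Ft -2.9 Fr 0.4
0.140 th 0.140 Ft -1.9 Fr 0.3
0.160 th 0.160 Ft -2.7 Fr -0.0
0.180 th 0.182 Ft -1.9 Fr 0.7
0.200 th 0.210 Ft 3.8 Fr 0.4
0.220 th 0.225 Ft 3.1 Fr 0.8
0.240 th 0.239 Ft -0.4 Fr -0.1
0.260 th 0.259 Ft 0.3 Fr 0.4
0.280 th 0.279 Ft -0.0 Fr 0.0
0.300 th 0.299 Ft -0.6 Fr 0.4
17.7667 21.03201506412829
```

Click 1 came at 0.20, which matches the model (push about -3 N, then a jump to +4 N). I'll continue to just short of the fourth click.

Run:
```python
from adv import *
adv(.3,1.04,37)
```

```text
0.320 th 0.319 Ft -0.9 Fr 0.7
0.340 th 0.339 Ft -0.7 Fr 1.5
0.360 th 0.360 Ft -1.3 Fr 0.7
0.380 th 0.380 Ft -2.0 Fr 0.6
0.400 th 0.400 Ft -1.9 Fr 0.6
0.420 th 0.421 Ft -1.3 Fr 1.4
0.440 th 0.452 Ft 6.5 Fr 0.9
0.460 th 0.469 Ft 5.7 Fr -0.1
0.480 th 0.482 Ft 3.5 Fr 0.9
0.500 th 0.498 Ft 1.7 Fr 2.0
0.520 th 0.519 Ft 1.2 Fr 1.6
0.540 th 0.539 Ft 2.3 Fr 1.5
0.560 th 0.559 Ft -0.3 Fr 3.0
0.580 th 0.579 Ft -0.2 Fr 2.6
0.600 th 0.600 Ft -0.9 Fr 2.5
0.620 th 0.620 Ft -0.7 Fr 4.6
0.640 th 0.640 Ft -1.3 Fr 4.2
0.660 th 0.661 Ft -0.8 Fr 4.4
0.680 th 0.681 Ft 0.0 Fr 4.8
0.700 th 0.711 Ft 6.3 Fr 4.3
0.720 th 0.729 Ft 3.4 Fr 5.1
0.740 th 0.744 Ft 1.9 Fr 4.8
0.760 th 0.763 Ft 0.2 Fr 5.4
0.780 th 0.783 Ft -0.0 Fr 5.2
0.800 th 0.803 Ft 0.7 Fr 6.1
0.820 th 0.820 Ft -1.0 Fr 5.0
0.840 th 0.841 Ft -0.5 Fr 6.9
0.860 th 0.861 Ft -1.1 Fr 4.3
0.880 th 0.881 Ft -1.1 Fr 4.3
0.900 th 0.901 Ft -1.0 Fr 6.7
0.920 th 0.922 Ft -0.9 Fr 5.6
0.940 th 0.944 Ft 0.4 Fr 6.0
0.960 th 0.972 Ft 4.2 Fr 4.4
0.980 th 0.989 Ft 2.8 Fr 5.0
1.000 th 1.006 Ft 0.9 Fr 5.1
1.020 th 1.025 Ft 0.9 Fr 5.5
1.040 th 1.045 Ft 0.3 Fr 6.1
27.0167 21.95904192886879
```

Four clicks were felt, at about 0.20, 0.44, 0.69 and 0.95. Next is a settle and a check picture before handing in.

Run:
```python
from adv import *
r.hold(.6); c=wristcam("w4"); t=cams.read_camera("top"); cv2.imwrite("pics/top1.png",t["img"][140:360,180:520,::-1].repeat(2,0).repeat(2,1))
print(current_clock(),current_opening()*93,ft(),np.abs(current_dq()).max())
```

```text
27.7167 21.169243471854156 (np.float64(1.044628739012429), np.float64(0.8769928128636211), np.float64(5.492197636562769)) 0.0022679370089977178
```

View pics/w4.png

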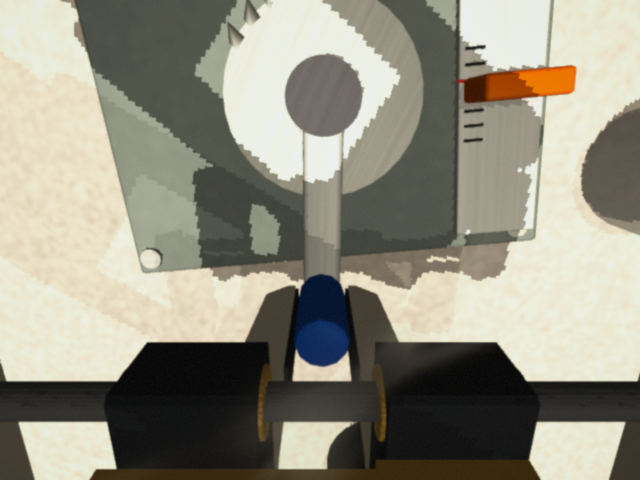

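View pics/top1.png

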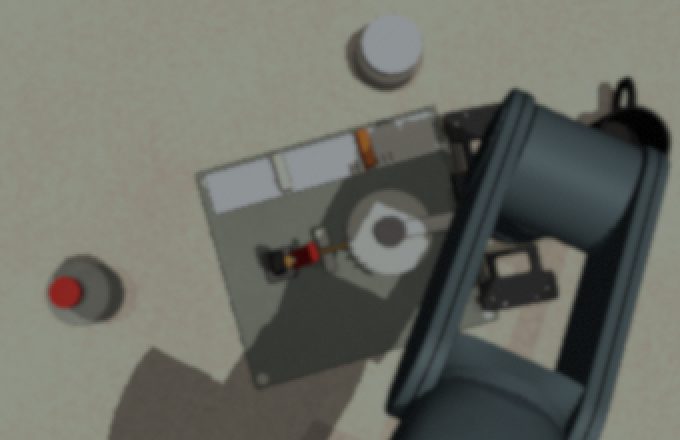

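The knob is held between the pads, with its top at (322,343). The fence is on the red fourth tick at (465,82), the trigger is out, and the jar, bottle and mug are standing in place. I'm handing it in.

```bash
python3 -c "
from workcell import job
job.close_job()"
```

```text
the job is handed in; nothing more can be done
```

The job is done and handed in at about 28 s of the 62 s allowed; no verdict is reported.

- **Trigger:** I squeezed it home (25.4 mm over trigger and post) and held it for 2.5 s. The picture then showed the lever at its zero stop. I let the trigger spring out, and the next picture showed the lever still at zero.
- **Lever:** I gripped the blue knob at 35 N and advanced it in 0.02 rad steps. Four clicks were felt, at about 0.20, 0.44, 0.69 and 0.95 rad, and I stopped at 1.045 rad, short of the fifth.
- **Last checks:** The arm was still and the gripper measured 21.2 mm on the 22 mm knob. The fence sat on the red fourth tick, the trigger was out, and the mug, jar and bottle looked upright and in place. The mug was partly hidden by the arm in that view.
- **Disagreements:**
  - The push felt before each click was only about 1 to 3 N, below the 5 to 8 N stated. The drops still came where expected.
  - A steady radial force of about 5.5 N remained at the end, probably from a small error in where I placed the axis.

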